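# Open the saw guard with its key

## Task

Open the guard of the small core saw on the bench: turn the wing key in the latch on top of the guard a full quarter turn clockwise (seen from above), to its stop, then swing the guard wide open towards you and let go. Leave the smaller isolator key on the control box alone.

Things in the scene. Friction and masses are not known exactly. Their poses are not given: they have to be found in the camera images.
- key_grip (a point): Centre (mid-height, on the turning axis) of the grip of the steel wing key standing in the latch on the guard's free end, 0.206 m above the bench. Grip: upright plate 38 mm wide (point y), 10 mm thick (x), 32 mm high (z), on a 28 mm tall stem; axes turn with key and guard. Captive; strong enough to pull the guard open by. A spare key of its kind lies loose on the bench: not needed.
- latch_key (a joint): Turn of the key, rad: 0 to 0.25 at the start (locked, plate along the guard), grows clockwise seen from above, 1.57 at its stop (open). Takes 0.05 N m, stays where left. A hook cam under its grip holds a steel pin (top 0.173 m high) on the saw's roof, 26 mm behind the key, and keeps the guard shut until the key has turned some 65 degrees.
- guard_hinge (a point): Point on the guard's upright hinge axis, on the robot's right, 0.155 m above the bench. The guard, a clear pane in an aluminium frame (14 mm thick, 163 mm wide, 38 to 162 mm above the bench), runs from it along point y (to the left when shut); the key axis is 150 mm along y; x points into the saw when shut. Turns with the guard. The saw: fixed green box 0.25 m wide, roof 0.155 m high.
- guard (a joint): Swing of the guard, rad: 0 shut, grows as its free end comes towards the robot (counter-clockwise seen from above), 1.75 at its stop. Turns with slight friction (0.1 N m) and stays where it is left.
- isolator_wing (a point): One end of the grip of the smaller isolator key (24 mm wide, 20 mm high), about 0.1 m above the bench on top of the low grey control box (150 x 110 x 70 mm), which stands apart to the left or right of the saw. Not to be turned.

How it is judged:
By the outcome, as a careful person would: the job done as asked, in the order asked, and still so for the second after the job is handed in, with the robot touching nothing.
It also fails if it takes over 45 s, if anything falls off the work surface, if the arm or the gripper's body presses on something with over 40 N, if the wrist force passes 120 N, or if a joint passes its speed limit or range.

## Robot

A 6-joint arm with a two-finger parallel gripper is mounted at the origin on the work surface. World frame = base frame: x ahead of the robot, y to its left, z up, the work surface at z = 0. Lengths are in m, angles in rad, forces in N, time in s.
With the tool pointing down it reaches from about 0.425 to 0.95 m from the base axis. Payload 3.5 kg.
Tool frame: the origin (TCP) lies midway between the tips of the shut fingers; the grasp point (between the pads) lies 19 mm behind it; z points along the fingers, y is the direction in which the jaws open and shut (so a half turn about z gives the same grasp; the last joint's range is limited). The gripper opens to 85 mm and grips with 20 to 120 N. Pads are 22 mm wide; open, the fingers measure 114 mm over their backs; the gripper's body (76 mm by 85 mm) begins 54 mm behind the grasp point. The pads swing forward as they close: fully open they stand 13 mm farther back than shut.
Start: joints at [-1.321, 0.286, 1.577, -0, 1.279, -0.15], TCP at [0.263, -0.622, 0.203] pointing down, gripper open.
Joint ranges: [-2.77, 2.77], [-0.9, 2.22], [0.21, 2.48], [-1.53, 4.67], [0.24, 2.81], [-2.84, 2.84]. Speed limits (rad/s): [2.79, 2.79, 3.14, 3.14, 3.14, 3.14].

## Interface

Orientations are given as a unit quaternion [x, y, z, w].
In Python, from plant import ctrl gives the robot as it stands. The module is installed in compiled form; this text tells all that it offers.
- The arm moves only by the tool play_rows, never from a script. Its argument "increments" is text: rows parted by semicolons, each of 4 numbers parted by spaces: the shift along the tool's x, y, z in m, then the turn about the tool's z in rad. In form: dx dy dz roll; .... A call has 1 to 5 rows; each row is the pose to reach, as a shift and turn from the pose commanded when the call began, along the tool's axes at that moment; what a row does not reach only later rows make up. A row lasts 1/8 s, in which the tool goes at most 62.5 mm and 10.7 degrees, less where a joint would pass 70% of its speed; a pose out of reach is approached as far as the arm can. A call with a gripper value outside its range is refused whole. "gripper" is the finger opening in m, from 0 to 0.0854, set as the call begins (left out, the last holds). The fingers move at their own pace and stop on an object; "newtons" is the grip in N (left out, the last holds). Time passes only in rows, so rows that repeat a pose let the fingers close. It gives the time, the measured TCP pose, the force and the opening at its end, in the units of the state.
- ctrl.get_state(): the state, without advancing time (a new reading comes with each control period).
- ctrl.read_camera(name): name is "scene" or "side" or "wrist"; returns the picture (420x560x3 uint8, red, green, blue); there is no depth.
- ctrl.camera_model(name): a dict with "fov_y" (degrees; the focal length in pixels is half the picture's height over the tangent of half this angle, whatever the lens; pixels are square), "cx", "cy" (the principal point, pixels), "dist_coeffs" ([k1, k2, p1, p2, k3] as OpenCV has them; the pictures are not rectified), "rvec" (rotation vector, rad) and "tvec" (3), from world to camera coordinates, as OpenCV has them. Camera axes: x right, y down, z forward; pixel columns grow to the right and rows downward; lengths in m; the calibration is good to about 2 mm. A picture is of the moment at which its call begins: read the wrist's pose just before it. camera_model takes no time and is no camera call; for the wrist camera it gives the pose at the moment of the call.
- ctrl.sign_off(): hands the job in, once; it reports no verdict.
The state is a dict: "time": time; "qpos": joint angles; "dq": joint speeds; "joint_efforts": joint torques, N m; "eef_pos": TCP position; "tcp_rot": TCP orientation; "contact_force": force on the tool from outside, world axes, zero at the start; "wrist_torque": the same for the moment, N m; "opening": opening from 0.0 (shut) to 1.0 (fully open).
Only numpy, scipy, OpenCV 4.12 (cv2) and the standard library are available. Lean on these libraries where they do the work, as an engineer would, in place of code of your own. Each camera call takes 0.05 s, during which the arm holds its last target.

## Working session

There is one attempt and no reset: what is moved stays moved. The work goes in short steps, Python scripts to look and compute and a tool call to move; the robot and the scene stay as the last step left them, time stands still between calls to the robot, and variables do not carry over. Pictures are saved under pics/ and viewed, and the job is handed in when it is done.

Besides the shell and the picture viewer there is one more tool, called after "Emit:" as a command line: name --argument value ..., lists and objects as JSON in quotes. play_rows: Moves the arm, as the interface text tells. Its arguments: {"type":"object","properties":{"increments":{"type":"string"},"gripper":{"type":"number"},"newtons":{"type":"number"}},"required":["increments"]}

```bash
mkdir -p pics
cat > h.py <<'E'
import numpy as np, cv2
from plant import ctrl
def snap(n,f):
    m=ctrl.camera_model(n); im=ctrl.read_camera(n); cv2.imwrite('pics/'+f,im[:,:,::-1]); return im,m
def KD(m):
    f=210/np.tan(np.radians(m['fov_y'])/2)
    return np.array([[f,0,m['cx']],[0,f,m['cy']],[0,0,1.]]),np.array(m['dist_coeffs'],float)
def ray(m,u,v):
    K,D=KD(m); p=cv2.undistortPoints(np.array([[[u,v]]],float),K,D)[0,0]
    R=cv2.Rodrigues(np.array(m['rvec'],float))[0]; t=np.array(m['tvec'],float).ravel()
    return -R.T@t, R.T@np.array([p[0],p[1],1])
def atz(m,u,v,z):
    c,d=ray(m,u,v); return c+d*(z-c[2])/d[2]
def proj(m,P):
    K,D=KD(m); return cv2.projectPoints(np.array(P,float).reshape(-1,1,3),np.array(m['rvec'],float),np.array(m['tvec'],float),K,D)[0][:,0]
def tri(rs):
    A=0;b=0
    for c,d in rs:
        d=d/np.linalg.norm(d);Q=np.eye(3)-np.outer(d,d);A=A+Q;b=b+Q@c
    return np.linalg.solve(A,b)
E
python3 - <<'E'
from h import *
s=ctrl.get_state();print(s)
for n in ['scene','side','wrist']:
    im,m=snap(n,n+'0.png');print(n,m)
E
```

```text
{'time': 0.0, 'qpos': array([-1.32098236e+00,  2.87191663e-01,  1.57818749e+00, -1.10540833e-05,
        1.27857230e+00, -1.49976196e-01]), 'dq': array([-9.34725934e-04,  5.72854342e-04,  9.07242137e-04,  5.31874507e-04,
       -3.52332977e-05, -1.63436984e-04]), 'joint_efforts': array([-1.14955412e-03, -4.05985129e+01, -2.92625892e+01, -1.99115793e-04,
        5.89300660e-03,  8.45269348e-07]), 'eef_pos': array([ 0.26258583, -0.62104761,  0.20152423]), 'tcp_rot': array([ 9.80086417e-01,  1.98567933e-01, -6.41340363e-05, -1.17766474e-03]), 'contact_force': array([ 0.24810052,  0.47579299, -0.76231589]), 'wrist_torque': array([ 0.05349274, -0.02485806, -0.02948418]), 'opening': 1.0006548603700522}
scene {'fov_y': 46.93591086691994, 'cx': 286.37655289753343, 'cy': 203.57429410159398, 'dist_coeffs': array([-0.12415102,  0.        ,  0.        ,  0.        ,  0.        ]), 'rvec': array([ 1.58534529,  2.08593342, -0.78845294]), 'tvec': array([ 0.15134575, -0.31792068,  1.85233734])}
side {'fov_y': 54.993190625988326, 'cx': 275.3960271700756, 'cy': 208.14662915773565, 'dist_coeffs': array([0.02367766, 0.        , 0.        , 0.        , 0.        ]), 'rvec': array([ 0.19784086, -2.8772306 ,  1.12674042]), 'tvec': array([0.56847165, 0.15746086, 1.05415889])}
wrist {'fov_y': 59.80597832739721, 'cx': 280.4302677449167, 'cy': 211.5640772430926, 'dist_coeffs': array([-0.02422807,  0.        ,  0.        ,  0.        ,  0.        ]), 'rvec': array([-2.39685095,  1.58845327,  0.24885878]), 'tvec': array([-0.67438819, -0.03914044,  0.37879611])}
```

View pics/scene0.png

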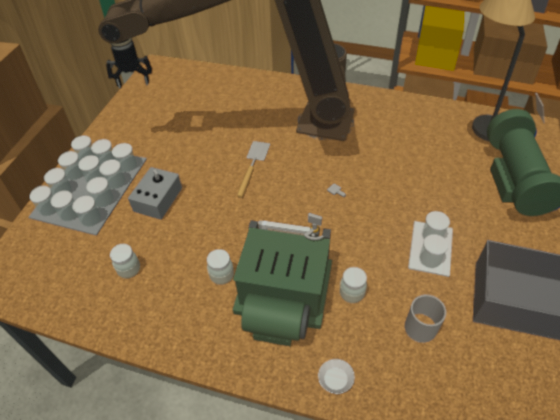

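View pics/side0.png

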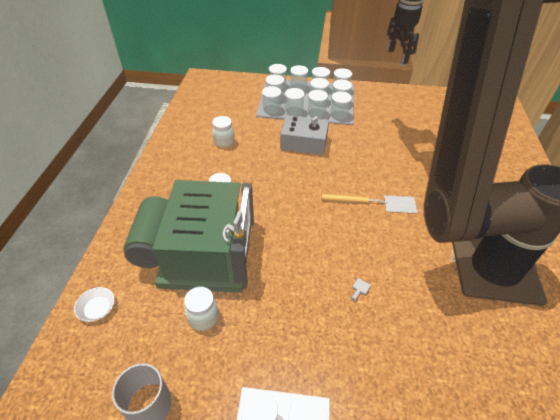

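View pics/wrist0.png

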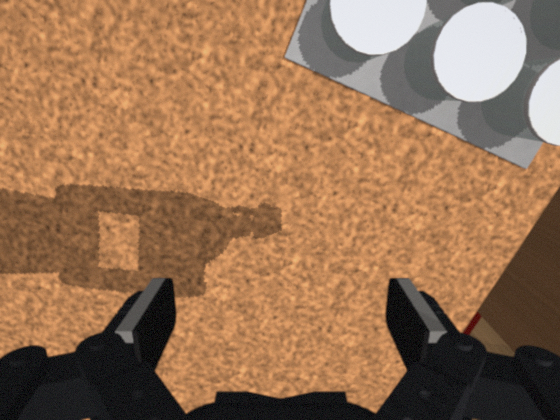

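Scene view: the saw is at about (285,265) with its guard on the robot-facing side and the latch key near (315,222). The control box is at (155,190), the spare key lies at (335,190). Next I'll enlarge the key area.

Run:
```python
import cv2
a=cv2.imread('pics/scene0.png')[195:255,240:350];cv2.imwrite('pics/sc_c.png',cv2.resize(a,None,fx=7,fy=7,interpolation=cv2.INTER_CUBIC))
a=cv2.imread('pics/side0.png')[170:290,190:290];cv2.imwrite('pics/si_c.png',cv2.resize(a,None,fx=5,fy=5,interpolation=cv2.INTER_CUBIC))
```

```text
(no output)
```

View pics/sc_c.png

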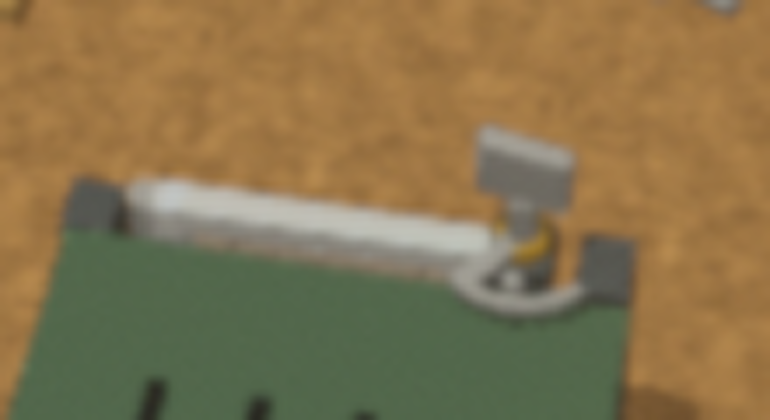

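View pics/si_c.png

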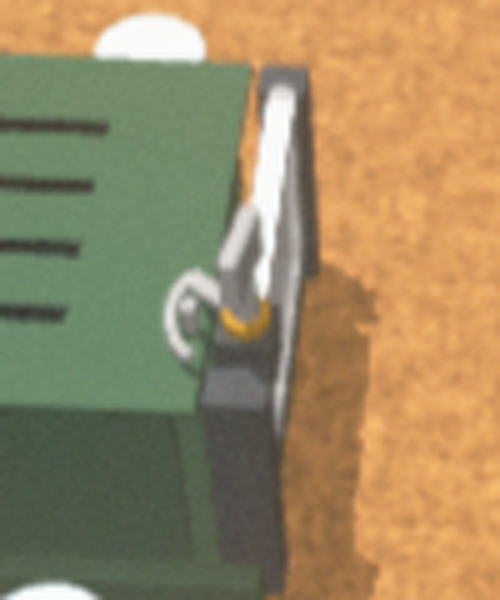

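Run:
```python
from h import *
ms,md=ctrl.camera_model('scene'),ctrl.camera_model('side')
sc=lambda x,y:(240+x/7,195+y/7); si=lambda x,y:(190+x/5,170+y/5)
for n,a in dict(c=(525,168),tl=(481,130),tr=(575,158)).items(): print(n,atz(ms,*sc(*a),.206 if n=='c' else .222))
print('side c',atz(md,*si(240,257),.206),'top ends',atz(md,*si(252,208),.222),atz(md,*si(224,268),.222))
print('tri',tri([ray(ms,*sc(525,168)),ray(md,*si(240,257))]))
print('guard top scene',[atz(ms,*sc(*a),.162) for a in((130,190),(490,235))])
print('guard top side',[atz(md,*si(*a),.162) for a in((283,90),(265,285))])
print('dark posts sc', [atz(ms,*sc(*a),.155) for a in((95,200),(608,265))])
print('dark posts si', [atz(md,*si(*a),.155) for a in((285,75),(238,388))])
print('pin sc',atz(ms,*sc(513,277),.173),'si',atz(md,*si(187,315),.173))
print('iso',atz(ms,158,178,.1),atz(md,314,122,.1), 'spare',atz(ms,336,190,.01))
```

```text
c [0.64198535 0.10879258 0.206     ]
tl [0.64110317 0.09119874 0.222     ]
tr [0.64511384 0.12827365 0.222     ]
side c [0.64323588 0.10631293 0.206     ] top ends [0.63989769 0.09109394 0.222     ] [0.64503606 0.12682394 0.222     ]
tri [0.6429971  0.10863443 0.20794903]
guard top scene [array([ 0.6583891 , -0.04553602,  0.162     ]), array([0.64324791, 0.09631093, 0.162     ])]
guard top side [array([ 0.65404426, -0.04356761,  0.162     ]), array([0.63867627, 0.08453902, 0.162     ])]
dark posts sc [array([ 0.66162779, -0.05949504,  0.155     ]), array([0.64036006, 0.1428209 , 0.155     ])]
dark posts si [array([ 0.65668572, -0.06156307,  0.155     ]), array([0.64073472, 0.13962622, 0.155     ])]
pin sc [0.66874797 0.11154032 0.173     ] si [0.66773602 0.11574708 0.173     ]
iso [ 0.52595312 -0.43233189  0.1       ] [ 0.50669909 -0.43947903  0.1       ] spare [0.34995222 0.11430925 0.01      ]
```

```bash
cat >> h.py <<'E'
from scipy.spatial.transform import Rotation as Ro
def go(x,y,z,yawdeg=None):
    s=ctrl.get_state(); R=Ro.from_quat(s['tcp_rot']).as_matrix(); p=s['eef_pos']
    yaw=np.degrees(np.arctan2(R[1,0],R[0,0]))
    d=R.T@(np.array([x,y,z])-p)
    roll=0 if yawdeg is None else -np.radians(yawdeg-yaw)
    print('t',s['time'],'p',p.round(4),'yaw',yaw.round(2),'op',round(s['opening'],3),'F',s['contact_force'].round(1),'q',s['qpos'].round(2))
    print('shift',d.round(4),'roll',round(roll,4))
E
python3 -c "
from h import *
go(.643,.108,.33,83)"
```

```text
t 0.15 p [ 0.2626 -0.6212  0.2018] yaw 22.91 op 1.0 F [-0.4  0.2  0.2] q [-1.32  0.29  1.58 -0.    1.28 -0.15]
shift [ 0.6342 -0.5239 -0.127 ] roll -1.0488
```

Emit:
play_rows --increments "0.02 -0.02 -0.055 0; 0.06 -0.05 -0.09 -0.15; 0.105 -0.087 -0.11 -0.3; 0.15 -0.124 -0.127 -0.45; 0.195 -0.161 -0.127 -0.6"

```text
time: 0.78
eef_pos: [0.3807, -0.3963, 0.3319]
tcp_rot: [0.877, 0.481, 0.0, 0.002]
contact_force: [0.4, -1.0, -0.2]
opening: 0.999
```

```bash
python3 -c "
from h import *
go(.643,.108,.33,83)"
```

```text
t 0.775 p [ 0.3807 -0.3963  0.3319] yaw 57.55 op 0.999 F [ 0.4 -1.  -0.2] q [-0.99 -0.07  1.73  0.    1.48 -0.42]
shift [ 0.5664 -0.0493  0.001 ] roll -0.4443
```

Emit:
play_rows --increments "0.058 -0.005 0 -0.1; 0.116 -0.01 0 -0.2; 0.174 -0.015 0 -0.3; 0.232 -0.02 0 -0.4; 0.29 -0.025 0 -0.44"

```text
time: 1.4
eef_pos: [0.5159, -0.1381, 0.3297]
tcp_rot: [0.751, 0.66, -0.0, -0.0]
contact_force: [0.6, 0.2, -0.2]
opening: 0.998
```

```bash
python3 -c "
from h import *
go(.643,.108,.33,83)"
```

```text
t 1.4 p [ 0.5159 -0.1381  0.3297] yaw 82.59 op 0.998 F [ 0.6  0.2 -0.2] q [-0.45 -0.1   1.76 -0.    1.48 -0.32]
shift [ 0.2605  0.0943 -0.0003] roll -0.0072
```

Emit:
play_rows --increments "0.055 0.02 0 0; 0.11 0.04 0 -0.007; 0.165 0.06 0 -0.007; 0.22 0.08 0 -0.007; 0.26 0.094 0 -0.007"

```text
time: 2.02
eef_pos: [0.643, 0.1079, 0.3292]
tcp_rot: [0.749, 0.663, -0.0, -0.0]
contact_force: [-0.2, -0.4, 0.1]
opening: 1.003
```

Emit:
play_rows --increments "0 0 0 0; 0 0 0 0"

```text
time: 2.28
eef_pos: [0.6422, 0.1051, 0.3294]
tcp_rot: [0.75, 0.662, -0.001, -0.0]
contact_force: [-0.3, -0.5, 0.1]
opening: 0.998
```

```bash
python3 -c "
from h import *
go(.643,.108,.33,83)
snap('wrist','w1.png')"
```

```text
t 2.275 p [0.6422 0.1051 0.3294] yaw 82.9 op 0.998 F [-0.3 -0.5  0.1] q [ 0.01  0.17  1.49 -0.    1.49  0.13]
shift [ 0.003   0.0004 -0.0006] roll -0.0017
```

View pics/w1.png

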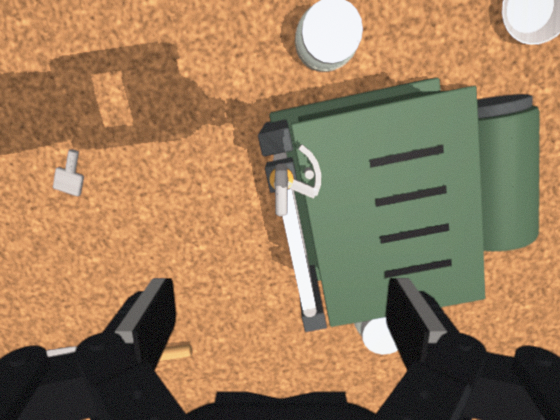

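Wrist view: the plate's top edge is at about (281,192), the pin at (309,174), and the guard runs from (275,140) to (313,325).

Run:
```python
import cv2
a=cv2.imread('pics/w1.png')[120:340,240:350];cv2.imwrite('pics/w1c.png',cv2.resize(a[:110],None,fx=5,fy=5,interpolation=cv2.INTER_CUBIC))
```

```text
(no output)
```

View pics/w1c.png

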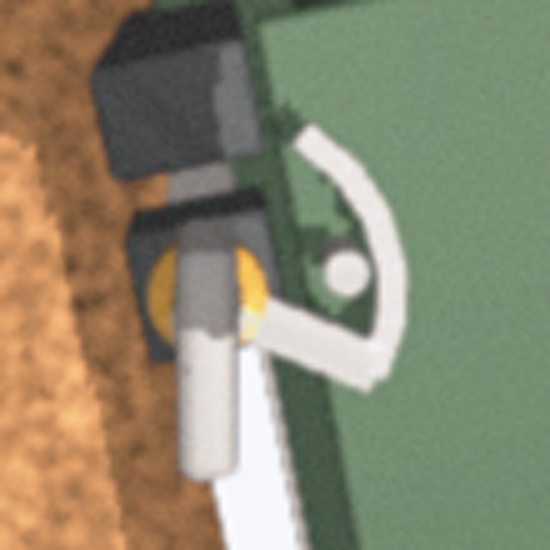

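Run:
```python
from h import *
m=ctrl.camera_model('wrist'); w=lambda x,y:(240+x/5,120+y/5)
print('cam',ray(m,280,211)[0])
a=atz(m,*w(207,473),.222);b=atz(m,*w(208,222),.222);print(a,b,np.linalg.norm(a-b),(a+b)/2,np.degrees(np.arctan2(*(b-a)[[1,0]])))
print('pin',atz(m,*w(347,272),.173),'yellow ring',atz(m,*w(208,295),.165))
print('guard top', atz(m,296,250,.162),atz(m,310,310,.162))
for z in(.19,.222):print(proj(m,[[.643,.108,z]]))
```

```text
cam [0.65225448 0.18118877 0.49957998]
[0.64136172 0.09078645 0.222     ] [0.64651732 0.13095618 0.222     ] 0.04049922858220775 [0.64393952 0.11087132 0.222     ] 82.68633670585169
pin [0.66946135 0.10985262 0.173     ] yellow ring [0.64363954 0.10697145 0.165     ]
guard top [0.64893493 0.0322991  0.162     ] [ 0.65600254 -0.03850712  0.162     ]
[[280.77613987 184.23008866]]
[[280.76252041 193.69582312]]
```

```bash
python3 -c "
from h import *
go(.6435,.109,.19,82.8)"
```

```text
t 2.325 p [0.6422 0.1045 0.3297] yaw 82.85 op 0.999 F [-0.4  0.5 -0.1] q [ 0.01  0.17  1.49 -0.    1.49  0.13]
shift [0.0047 0.0008 0.1397] roll 0.0008
```

Emit:
play_rows --increments "0.0045 0.0008 0.05 0; 0.0045 0.0008 0.1 0; 0.0045 0.0008 0.125 0; 0.0045 0.0008 0.139 0; 0.0045 0.0008 0.139 0"

```text
time: 2.95
eef_pos: [0.6435, 0.1089, 0.1905]
tcp_rot: [0.75, 0.661, -0.0, -0.0]
contact_force: [0.0, -0.4, -0.5]
opening: 0.997
```

```bash
python3 -c "
from h import *
go(.6435,.109,.19,82.8)
snap('wrist','w2.png')
snap('side','s2.png')"
```

```text
t 2.95 p [0.6435 0.1089 0.1905] yaw 82.83 op 0.997 F [ 0.  -0.4 -0.5] q [ 0.01  0.25  1.65 -0.    1.25  0.14]
shift [ 0.0001 -0.0001  0.0005] roll 0.0004
```

View pics/w2.png

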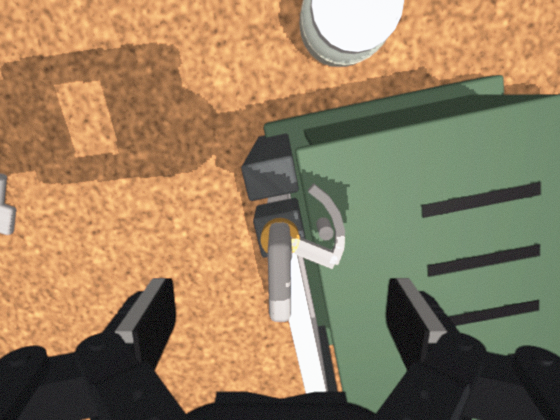

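View pics/s2.png

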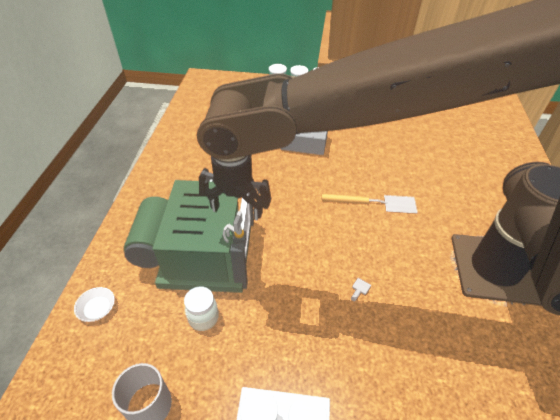

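```bash
python3 -c "
from h import *
m=ctrl.camera_model('wrist');print(proj(m,[[.6435,.109,.222],[.6412,.0902,.222],[.6458,.1278,.222],[.6412,.0902,.19]]))
print(atz(m,280,318,.222),atz(m,281,226,.222))
import cv2
a=cv2.imread('pics/w2.png')[190:330,230:360];cv2.imwrite('pics/w2c.png',cv2.resize(a,None,fx=4,fy=4,interpolation=cv2.INTER_CUBIC))"
```

```text
[[277.08954854 284.09325403]
 [277.32696869 321.69427511]
 [276.83562789 243.52878416]
 [277.6769542  286.25705688]]
[0.64262942 0.09195955 0.222     ] [0.64847918 0.13527882 0.222     ]
```

View pics/w2c.png

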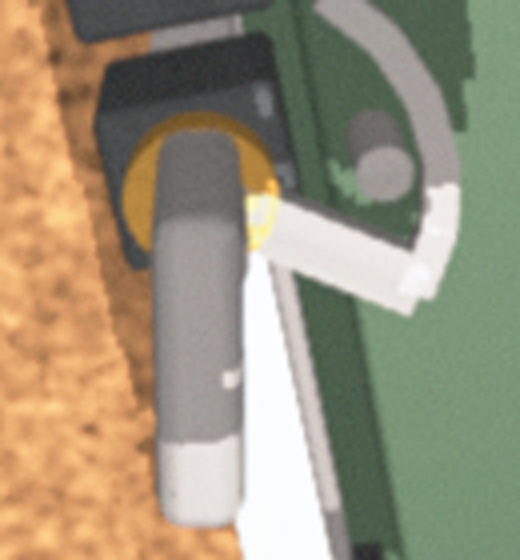

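The plate is centred in x to about 1 mm and its ends match the prediction at rows 244 and 320. Closing.

Emit:
play_rows --increments "0 0 0 0; 0 0 0 0; 0 0 0 0; 0 0 0 0; 0 0 0 0" --gripper 0 --newtons 40

```text
time: 3.68
eef_pos: [0.6434, 0.11, 0.1912]
tcp_rot: [0.749, 0.662, -0.001, -0.001]
contact_force: [-2.2, 0.1, 2.4]
opening: 0.095
```

Emit:
play_rows --increments "0 0 0 0; 0 0 0 0; 0 0 0 0"

```text
time: 4.05
eef_pos: [0.6436, 0.11, 0.1912]
tcp_rot: [0.75, 0.662, -0.0, -0.0]
contact_force: [-4.1, 0.5, 3.5]
opening: 0.094
```

```bash
python3 -c "
from h import *
go(.6435,.109,.19,82.8)
print(ctrl.get_state()['wrist_torque'])
snap('wrist','w3.png')"
```

```text
t 4.05 p [0.6436 0.11   0.1912] yaw 82.9 op 0.094 F [-4.1  0.5  3.5] q [0.01 0.25 1.64 0.   1.25 0.14]
shift [-0.001   0.0001  0.0012] roll 0.0018
[0.09392703 0.75097356 0.05218454]
```

View pics/w3.png

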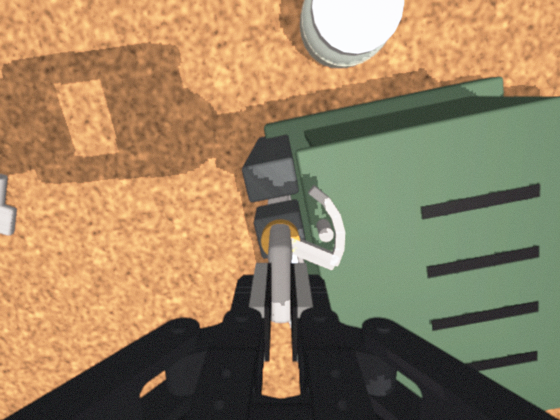

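Emit:
play_rows --increments "0 0 0 0.12; 0 0 0 0.25; 0 0 0 0.38; 0 0 0 0.51; 0 0 0 0.64"

```text
time: 4.72
eef_pos: [0.6442, 0.1096, 0.1912]
tcp_rot: [0.921, 0.391, 0.0, 0.0]
contact_force: [-1.8, -0.3, 2.8]
opening: 0.097
```

```bash
python3 -c "
from h import *
go(.6435,.109,.19,6.4)
print(ctrl.get_state()['wrist_torque'])"
```

```text
t 4.725 p [0.6442 0.1096 0.1912] yaw 45.99 op 0.097 F [-1.8 -0.3  2.8] q [ 0.01  0.25  1.64 -0.    1.25  0.78]
shift [-0.0009 -0.0001  0.0012] roll 0.6909
[-0.03650264  0.50623026  0.11403106]
```

Emit:
play_rows --increments "0 0 0 0.13; 0 0 0 0.26; 0 0 0 0.39; 0 0 0 0.52; 0 0 0 0.62"

```text
time: 5.35
eef_pos: [0.6445, 0.1091, 0.1911]
tcp_rot: [0.996, 0.092, 0.001, 0.001]
contact_force: [-1.8, -1.5, 2.4]
opening: 0.092
```

```bash
python3 -c "
from h import *
go(.6435,.109,.19,6.4)
print(ctrl.get_state()['wrist_torque'])
snap('wrist','w4.png')"
```

```text
t 5.35 p [0.6445 0.1091 0.1911] yaw 10.51 op 0.092 F [-1.8 -1.5  2.4] q [ 0.01  0.25  1.64 -0.    1.25  1.4 ]
shift [-0.001  -0.0001  0.0011] roll 0.0718
[-0.23459259  0.32784235  0.05828999]
```

View pics/w4.png

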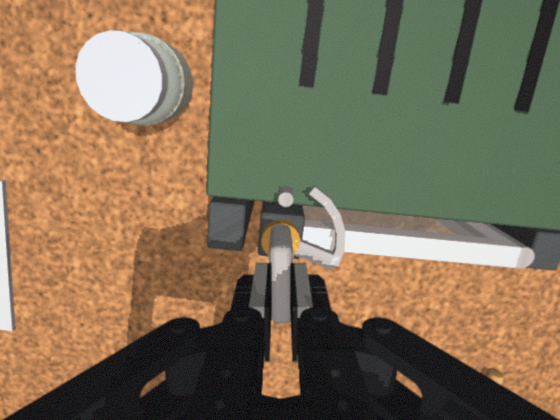

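The key follows: the plate is square between the pads and the hook has left the pin (285,198). Now the last few degrees, watching the torque.

Emit:
play_rows --increments "0 0 0 0.035; 0 0 0 0.07; 0 0 0 0.07"

```text
time: 5.78
eef_pos: [0.6444, 0.1091, 0.1912]
tcp_rot: [0.998, 0.058, 0.001, 0.001]
contact_force: [-0.0, -3.6, 3.0]
opening: 0.091
```

```bash
python3 -c "
from h import *
go(.6435,.109,.19,6.4)
print(ctrl.get_state()['wrist_torque'])"
```

```text
t 5.775 p [0.6444 0.1091 0.1912] yaw 6.69 op 0.091 F [-0.  -3.6  3. ] q [ 0.01  0.25  1.64 -0.    1.25  1.47]
shift [-0.0009  0.      0.0012] roll 0.0051
[-0.64075994  0.13333635  0.06567284]
```

Emit:
play_rows --increments "0 0 0 0.03; 0 0 0 0.06; 0 0 0 0.06"

```text
time: 6.15
eef_pos: [0.6443, 0.1092, 0.1911]
tcp_rot: [1.0, 0.028, 0.001, 0.001]
contact_force: [0.4, -4.9, 3.1]
opening: 0.093
```

```bash
python3 -c "
from h import *
go(.6435,.109,.19,6.4)
print(ctrl.get_state()['wrist_torque'])"
```

```text
t 6.15 p [0.6443 0.1092 0.1911] yaw 3.24 op 0.093 F [ 0.4 -4.9  3.1] q [ 0.01  0.25  1.64 -0.    1.25  1.53]
shift [-0.0009  0.0002  0.0011] roll -0.0551
[-0.97625799 -0.03395713  0.14049639]
```

Emit:
play_rows --increments "0 0 0 0.03; 0 0 0 0.06; 0 0 0 0.06; 0 0 0 0.06"

```text
time: 6.65
eef_pos: [0.6444, 0.1092, 0.1911]
tcp_rot: [1.0, -0.001, 0.001, 0.001]
contact_force: [1.2, -5.2, 2.1]
opening: 0.092
```

```bash
python3 -c "
from h import *
go(.6435,.109,.19,6.4)
print(ctrl.get_state()['wrist_torque'])
snap('wrist','w5.png'); snap('scene','s5.png')
print(ctrl.get_state()['wrist_torque'])"
```

```text
t 6.65 p [0.6444 0.1092 0.1911] yaw -0.08 op 0.092 F [ 1.2 -5.2  2.1] q [ 0.01  0.25  1.64 -0.    1.25  1.59]
shift [-0.0009  0.0002  0.0011] roll -0.113
[-0.93120036 -0.01896718  0.49255052]
[-0.95216379 -0.02459983  0.47451635]
```

View pics/w5.png

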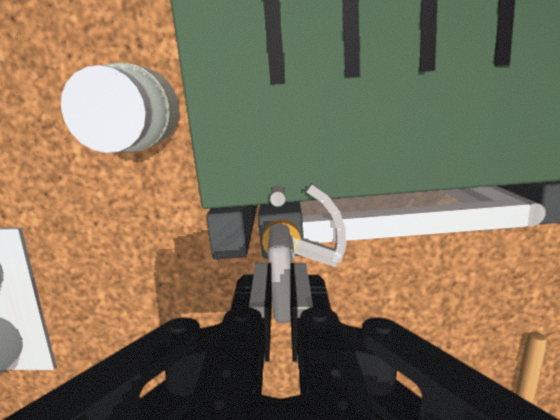

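Run:
```python
from h import *
a=cv2.imread('pics/w5.png')[170:290,200:560];cv2.imwrite('pics/w5c.png',cv2.resize(a,None,fx=2.2,fy=2.2,interpolation=cv2.INTER_CUBIC))
m=ctrl.camera_model('wrist')
A=atz(m,305,230,.162);B=atz(m,538,213,.162);print(A,B,np.degrees(np.arctan2(*(A-B)[[1,0]])))
print('roof edge'); A=atz(m,203,207,.155);B=atz(m,560,178,.155);print(A,B,np.degrees(np.arctan2(*(A-B)[[1,0]])))
print('pin',atz(m,278,199,.173))
```

```text
[0.64747157 0.09443682 0.162     ] [ 0.65758132 -0.04093938  0.162     ] 94.27085759117767
roof edge
[0.6594432  0.15439519 0.155     ] [ 0.67680711 -0.0548631   0.155     ] 94.74344482870656
pin [0.66928347 0.11002619 0.173     ]
```

View pics/w5c.png

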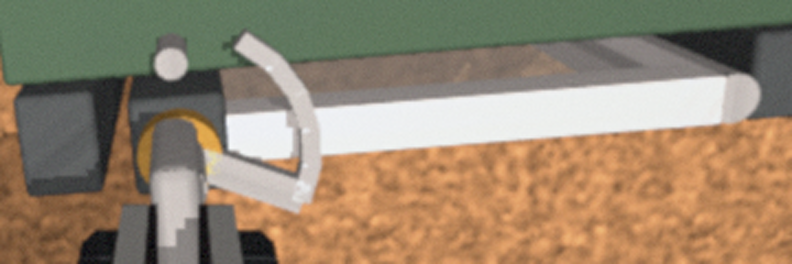

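```bash
cat > arc.py <<'E'
from h import *
import sys
H=np.array([.656,-.040]);a0=94.5
def P(t):
    a=np.radians(a0+t);return H+.15*np.array([np.cos(a),np.sin(a)])
def rows(t0,ts,yaw0,bias):  # yaw0 current commanded yaw, bias: yaw = 4.5+t-bias
    y=np.radians(yaw0);x=np.array([np.cos(y),np.sin(y)]);yy=np.array([np.sin(y),-np.cos(y)])
    for t in ts:
        d=P(t)-P(t0);print('%.4f %.4f 0 %.3f'%(d@x,d@yy,-np.radians(4.5+t-bias-yaw0)),end='; ')
    print()
E
python3 -c "
from arc import *
rows(0,[1,4,8,13,18],-.1,2.5)
rows(18,[24,30,36,42,48],20,2.5)
rows(48,[54,60,66,72,78],50,2.5)"
```

```text
-0.0026 0.0002 0 -0.054; -0.0104 0.0012 0 -0.106; -0.0207 0.0031 0 -0.176; -0.0333 0.0065 0 -0.264; -0.0456 0.0110 0 -0.351; 
-0.0156 0.0015 0 -0.105; -0.0310 0.0046 0 -0.209; -0.0460 0.0094 0 -0.314; -0.0604 0.0156 0 -0.419; -0.0741 0.0233 0 -0.524; 
-0.0156 0.0015 0 -0.105; -0.0310 0.0046 0 -0.209; -0.0460 0.0094 0 -0.314; -0.0604 0.0156 0 -0.419; -0.0741 0.0233 0 -0.524;
```

Emit:
play_rows --increments "-0.0026 0.0002 0 -0.054; -0.0104 0.0012 0 -0.106; -0.0207 0.0031 0 -0.176; -0.0333 0.0065 0 -0.264; -0.0456 0.011 0 -0.351"

```text
time: 7.38
eef_pos: [0.5997, 0.0989, 0.1911]
tcp_rot: [0.985, 0.175, 0.003, 0.0]
contact_force: [3.3, -3.4, 1.2]
opening: 0.09
```

```bash
python3 -c "
from arc import *
print(P(18));go(*P(18),.19,20)
print(ctrl.get_state()['wrist_torque'])
snap('wrist','w6.png')"
```

```text
[0.59859749 0.09858193]
t 7.375 p [0.5997 0.0989 0.1911] yaw 20.12 op 0.09 F [ 3.3 -3.4  1.2] q [-0.    0.15  1.76  0.    1.23  1.22]
shift [-0.0011 -0.0001  0.0011] roll 0.0021
[-0.70454469 -0.7491147   0.1812287 ]
```

View pics/w6.png

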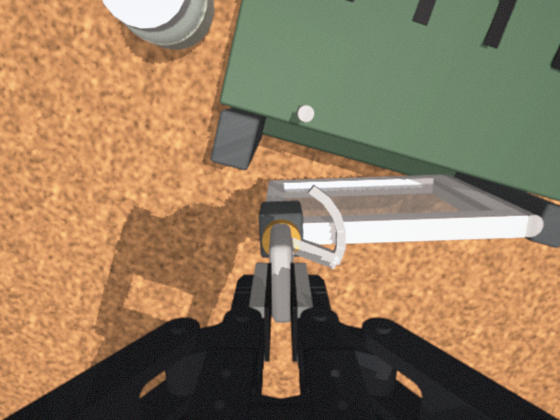

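The guard is swinging: it has moved clear of the saw, with the hook well off the pin (305,114). Forces are low, so I'll carry on.

Emit:
play_rows --increments "-0.0156 0.0015 0 -0.105; -0.031 0.0046 0 -0.209; -0.046 0.0094 0 -0.314; -0.0604 0.0156 0 -0.419; -0.0741 0.0233 0 -0.524"

```text
time: 8.05
eef_pos: [0.5378, 0.0529, 0.1911]
tcp_rot: [0.906, 0.424, 0.003, -0.0]
contact_force: [4.6, -0.5, 0.1]
opening: 0.089
```

```bash
python3 -c "
from arc import *
print(P(48));go(*P(48),.19,50)
print(ctrl.get_state()['wrist_torque'])"
```

```text
[0.536997   0.05131421]
t 8.05 p [0.5378 0.0529 0.1911] yaw 50.16 op 0.089 F [ 4.6 -0.5  0.1] q [-0.09 -0.    1.92  0.    1.22  0.6 ]
shift [-0.0018  0.0004  0.0011] roll 0.0028
[-0.10024976 -0.70889797  0.18492821]
```

Emit:
play_rows --increments "-0.0156 0.0015 0 -0.105; -0.031 0.0046 0 -0.209; -0.046 0.0094 0 -0.314; -0.0604 0.0156 0 -0.419; -0.0741 0.0233 0 -0.524"

```text
time: 8.68
eef_pos: [0.507, -0.0179, 0.1911]
tcp_rot: [0.765, 0.644, 0.002, -0.001]
contact_force: [0.7, 1.9, 3.0]
opening: 0.096
```

```bash
python3 -c "
from arc import *
print(P(78));go(*P(78),.19,80)
print(ctrl.get_state()['wrist_torque'])
rows(78,[83,88,92,96,96],80,2.5)
snap('wrist','w7.png')"
```

```text
[ 0.50728327 -0.02042107]
t 8.675 p [ 0.507  -0.0179  0.1911] yaw 80.18 op 0.096 F [0.7 1.9 3. ] q [-0.24 -0.08  2.    0.01  1.23 -0.07]
shift [-0.0024  0.0007  0.0011] roll 0.0031
[ 0.36595348 -0.04756559  0.173635  ]
-0.0130 0.0011 0 -0.087; -0.0259 0.0034 0 -0.175; -0.0361 0.0060 0 -0.244; -0.0460 0.0094 0 -0.314; -0.0460 0.0094 0 -0.314;
```

View pics/w7.png

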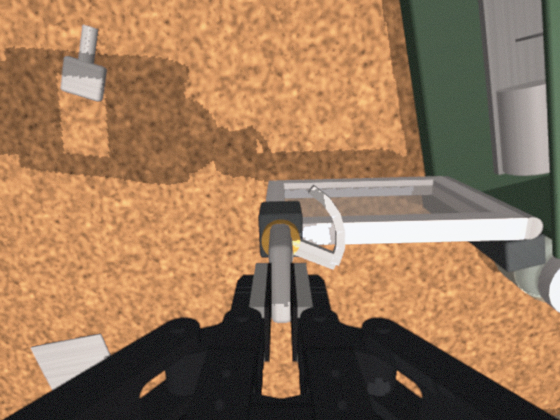

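The guard is at about 78° and the key is still perpendicular to it. The shutter and jars are clear.

Emit:
play_rows --increments "-0.013 0.0011 0 -0.087; -0.0259 0.0034 0 -0.175; -0.0361 0.006 0 -0.244; -0.046 0.0094 0 -0.314; -0.046 0.0094 0 -0.314"

```text
time: 9.35
eef_pos: [0.5076, -0.066, 0.1911]
tcp_rot: [0.657, 0.754, 0.0, -0.001]
contact_force: [-3.6, 2.0, 5.1]
opening: 0.09
```

```bash
python3 -c "
from arc import *
print(P(96));go(*P(96),.19,98)
print(ctrl.get_state()['wrist_torque'])
snap('wrist','w8.png');m=ctrl.camera_model('wrist')
A=atz(m,305,230,.162);B=atz(m,535,228,.162);print(A,B,np.degrees(np.arctan2(*(A-B)[[1,0]])))"
```

```text
[ 0.50851176 -0.06733533]
t 9.35 p [ 0.5076 -0.066   0.1911] yaw 97.86 op 0.09 F [-3.6  2.   5.1] q [-0.33 -0.07  1.98  0.    1.23 -0.47]
shift [-0.0014  0.0007  0.001 ] roll -0.0024
[0.14727719 0.66077044 0.23543978]
[ 0.52143321 -0.0613434   0.162     ] [ 0.65501317 -0.04164109  0.162     ] -171.60968111442713
```

View pics/w8.png

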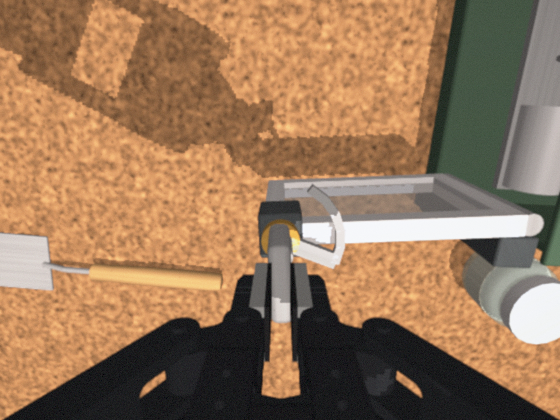

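Emit:
play_rows --increments "0 0 0 0; 0 0 0 0; 0 0 0 0; 0 0 0 0; 0 0 0 0" --gripper 0.0854

```text
time: 10.02
eef_pos: [0.508, -0.0668, 0.1909]
tcp_rot: [0.656, 0.754, 0.0, 0.0]
contact_force: [-0.4, 0.5, 0.4]
opening: 0.995
```

Emit:
play_rows --increments "0 0 -0.03 0; 0 0 -0.06 0; 0 0 -0.1 0; 0 0 -0.14 0; 0 0 -0.14 0"

```text
time: 10.65
eef_pos: [0.5097, -0.0674, 0.3355]
tcp_rot: [0.656, 0.754, 0.002, 0.004]
contact_force: [-0.6, -0.5, -0.2]
opening: 1.0
```

```bash
python3 -c "
from arc import *
go(.45,-.067,.33,98)
snap('wrist','w9.png');m=ctrl.camera_model('wrist');snap('scene','s9.png')"
```

```text
t 10.65 p [ 0.5097 -0.0674  0.3355] yaw 97.95 op 1.0 F [-0.6 -0.5 -0.2] q [-0.33 -0.15  1.8   0.    1.48 -0.47]
shift [ 0.0087 -0.0591  0.005 ] roll -0.0008
```

View pics/w9.png

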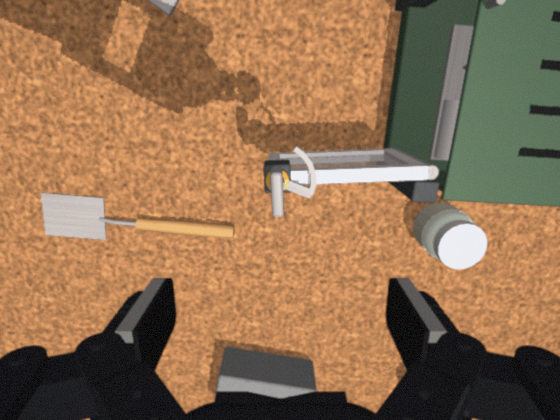

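View pics/s9.png

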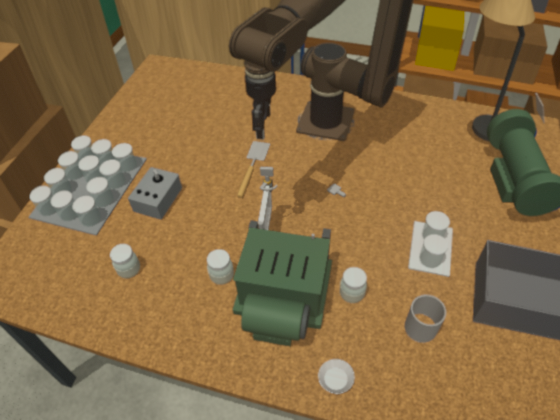

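The guard is wide open, the key stands released, and the control box is untouched. Now I'll measure the final key angle against the guard.

Run:
```python
from h import *
a=cv2.imread('pics/w9.png')[135:225,250:450];cv2.imwrite('pics/w9c.png',cv2.resize(a,None,fx=4,fy=4,interpolation=cv2.INTER_CUBIC))
```

```text
(no output)
```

View pics/w9c.png

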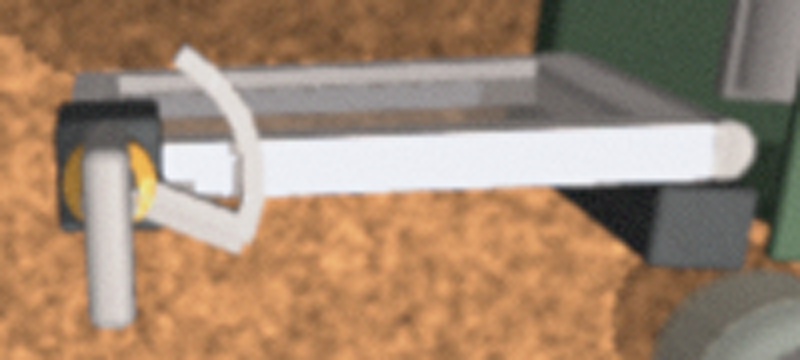

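Run:
```python
from h import *
m=ctrl.camera_model('wrist'); w=lambda x,y:(250+x/4,135+y/4)
a=atz(m,*w(107,155),.222);b=atz(m,*w(113,322),.222);A=atz(m,*w(200,168),.162);B=atz(m,*w(735,149),.162)
ang=lambda v:np.degrees(np.arctan2(v[1],v[0]))
print('plate',ang(a-b),np.linalg.norm(a-b),'guard',ang(A-B)%360)
s=ctrl.get_state();print(s['time'],abs(s['dq']).max(),ctrl.sign_off())
```

```text
plate 99.81812434053813 0.034092786990675326 guard 190.11212654278762
the job is handed in; nothing more can be done
10.75 0.041718291099473656 None
```

I turned the wing key clockwise to its stop, swung the guard wide open by the key, released it and lifted clear. The job was handed in at 10.75 s.

- **Key:** the twist about the vertical rose to about 0.48 N m against the stop, well over the 0.05 N m the key needs to turn. After release, the last picture put the plate at 99.8° and the guard at 190.1°, so 90.3° apart. That is a full quarter turn to within about 1°.
- **Guard:** it stands about 95.5° (1.67 rad) open, against its stop at 1.75 rad. I did not push it the last few degrees to that stop.
- **Rest of the scene:** nothing else looked moved, and the isolator key was never approached. The gripper was open about 0.13 m above the key with no contact force. Wrist forces read between moves stayed within about 7 N.
- **Checks that disagreed:** my first estimate of the shut guard's direction was 96.4°, while the closer view gave 94.3° to 94.7°. I used 94.5°. In that last picture the plate also measured 34 mm long instead of 38 mm, because its far end was hard to read.

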